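# Gauge a cast rod in the taper gauge and set the pointer

## Task

Take the cast test rod that stands on the round plate, stand it upright on the floor of the taper gauge at the wide mouth of the slot, and slide it along the slot until it wedges between the bars. Leave it standing upright there and slide the gauge's pointer level with the middle of the rod to record where it stopped. Leave the other two rods standing on the oblong plate, and do not knock any rod over.

Things in the scene. Friction and masses are not known exactly. Their poses are not given: they have to be found in the camera images.
- sample_a_mid (a point): centre, half-way up, of a cream cast resin test rod: an upright plain cylinder 24 mm in diameter and 75 mm tall, about 39 g (varies); z along the rod
- sample_b_mid (a point): centre, half-way up, of a cream cast resin test rod: an upright plain cylinder 30 mm in diameter and 75 mm tall, about 61 g (varies); z along the rod
- sample_c_mid (a point): centre, half-way up, of a cream cast resin test rod: an upright plain cylinder 36 mm in diameter and 75 mm tall, about 88 g (varies); z along the rod
- round_plate: fixed round white plate, 120 mm in diameter, 12 mm thick; one of the three rods, any of them, stands near its centre; origin at the centre of its underside
- square_plate: fixed oblong (square-cornered) white plate, 190 mm along its x, 100 mm along its y, 12 mm thick; the other two rods stand on it, near x = -45 and +45 mm; origin at the centre of its underside
- gauge: fixed taper gauge: aluminium base plate 8 mm thick, 200 mm along its x (from -115 to +85 mm) and 190 mm along its y (-95 to +95 mm); on it two dark steel bars, 20 mm wide and 22 mm high (tops 30 mm above the table), form a slot that narrows towards +x, its centre line at y = +35 mm; a pointer runs on a rail parallel to the slot at y = -45 mm. Origin under the plate at table height
- slot_mouth (a point): centre of the wide end of the slot, on the slot's floor (8 mm above the table); x runs into the slot along its centre line, z up. The slot is 46 mm wide here and narrows evenly by 0.25 mm per mm, over a length of 150 mm, so a rod stops when its centre is about 39 mm (36 mm rod), 63 mm (30 mm rod) or 87 mm (24 mm rod) in. In front of the mouth the floor goes on for 40 mm
- pointer (a joint): travel of the pointer along its rail in m: 0 with the pointer level with the slot mouth, growing in the slot's narrowing direction, to 0.14; moves with about 1.5 N of friction and stays where it is left. It starts near the mouth end
- pointer_grip (a point): centre of the pointer's upright steel grip block, 16 mm along the rail, 20 mm across, its top 65 mm and its foot 30 mm above the table (this point 49 mm above it); x along the rail in the slot's narrowing direction. A thin needle below it, at the middle of the block, points across to the slot
Mind the look-alikes: they are no part of the job. What is shaped like the part that bears sample_c_mid but blue is not meant.

How it is judged:
On the way:
1. the rod from the round plate stands upright on the gauge's floor, in the slot or just in front of it (at most 35 mm outside the mouth), at least 12 mm short of where it will wedge (((z of sample_a_mid in the frame of slot_mouth between 0.034 and 0.0405 m and y of sample_a_mid in the frame of slot_mouth between -0.015 and 0.015 m and angle between sample_a_mid's own z axis and vertical below 0.1 rad and x of sample_a_mid in the frame of slot_mouth between -0.035 and 0.0753 m and (x of sample_b_mid in the frame of square_plate between -0.095 and 0.095 m and y of sample_b_mid in the frame of square_plate between -0.05 and 0.05 m and z of sample_b_mid in the frame of square_plate between 0.045 and 0.053 m and angle between sample_b_mid's own z axis and vertical below 0.1 rad) and (x of sample_c_mid in the frame of square_plate between -0.095 and 0.095 m and y of sample_c_mid in the frame of square_plate between -0.05 and 0.05 m and z of sample_c_mid in the frame of square_plate between 0.045 and 0.053 m and angle between sample_c_mid's own z axis and vertical below 0.1 rad)) or (z of sample_b_mid in the frame of slot_mouth between 0.034 and 0.0405 m and y of sample_b_mid in the frame of slot_mouth between -0.015 and 0.015 m and angle between sample_b_mid's own z axis and vertical below 0.1 rad and x of sample_b_mid in the frame of slot_mouth between -0.035 and 0.0511 m and (x of sample_a_mid in the frame of square_plate between -0.095 and 0.095 m and y of sample_a_mid in the frame of square_plate between -0.05 and 0.05 m and z of sample_a_mid in the frame of square_plate between 0.045 and 0.053 m and angle between sample_a_mid's own z axis and vertical below 0.1 rad) and (x of sample_c_mid in the frame of square_plate between -0.095 and 0.095 m and y of sample_c_mid in the frame of square_plate between -0.05 and 0.05 m and z of sample_c_mid in the frame of square_plate between 0.045 and 0.053 m and angle between sample_c_mid's own z axis and vertical below 0.1 rad)) or (z of sample_c_mid in the frame of slot_mouth between 0.034 and 0.0405 m and y of sample_c_mid in the frame of slot_mouth between -0.015 and 0.015 m and angle between sample_c_mid's own z axis and vertical below 0.1 rad and x of sample_c_mid in the frame of slot_mouth between -0.035 and 0.0269 m and (x of sample_a_mid in the frame of square_plate between -0.095 and 0.095 m and y of sample_a_mid in the frame of square_plate between -0.05 and 0.05 m and z of sample_a_mid in the frame of square_plate between 0.045 and 0.053 m and angle between sample_a_mid's own z axis and vertical below 0.1 rad) and (x of sample_b_mid in the frame of square_plate between -0.095 and 0.095 m and y of sample_b_mid in the frame of square_plate between -0.05 and 0.05 m and z of sample_b_mid in the frame of square_plate between 0.045 and 0.053 m and angle between sample_b_mid's own z axis and vertical below 0.1 rad)))), for 0.1 s.
At the end, for the whole second after the job is handed in: The rod from the round plate stands upright (0.1 rad) on the slot floor, from 6 mm short of to 8 mm past where its diameter wedges; the pointer is level with its centre within 5 mm; the other two rods stand upright on the oblong plate (((z of sample_a_mid in the frame of slot_mouth between 0.034 and 0.0405 m and y of sample_a_mid in the frame of slot_mouth between -0.015 and 0.015 m and angle between sample_a_mid's own z axis and vertical below 0.1 rad and x of sample_a_mid in the frame of slot_mouth between 0.0813 and 0.0953 m and x of sample_a_mid in the frame of pointer_grip between -0.005 and 0.005 m and (x of sample_b_mid in the frame of square_plate between -0.095 and 0.095 m and y of sample_b_mid in the frame of square_plate between -0.05 and 0.05 m and z of sample_b_mid in the frame of square_plate between 0.045 and 0.053 m and angle between sample_b_mid's own z axis and vertical below 0.1 rad) and (x of sample_c_mid in the frame of square_plate between -0.095 and 0.095 m and y of sample_c_mid in the frame of square_plate between -0.05 and 0.05 m and z of sample_c_mid in the frame of square_plate between 0.045 and 0.053 m and angle between sample_c_mid's own z axis and vertical below 0.1 rad)) or (z of sample_b_mid in the frame of slot_mouth between 0.034 and 0.0405 m and y of sample_b_mid in the frame of slot_mouth between -0.015 and 0.015 m and angle between sample_b_mid's own z axis and vertical below 0.1 rad and x of sample_b_mid in the frame of slot_mouth between 0.0571 and 0.0711 m and x of sample_b_mid in the frame of pointer_grip between -0.005 and 0.005 m and (x of sample_a_mid in the frame of square_plate between -0.095 and 0.095 m and y of sample_a_mid in the frame of square_plate between -0.05 and 0.05 m and z of sample_a_mid in the frame of square_plate between 0.045 and 0.053 m and angle between sample_a_mid's own z axis and vertical below 0.1 rad) and (x of sample_c_mid in the frame of square_plate between -0.095 and 0.095 m and y of sample_c_mid in the frame of square_plate between -0.05 and 0.05 m and z of sample_c_mid in the frame of square_plate between 0.045 and 0.053 m and angle between sample_c_mid's own z axis and vertical below 0.1 rad)) or (z of sample_c_mid in the frame of slot_mouth between 0.034 and 0.0405 m and y of sample_c_mid in the frame of slot_mouth between -0.015 and 0.015 m and angle between sample_c_mid's own z axis and vertical below 0.1 rad and x of sample_c_mid in the frame of slot_mouth between 0.0329 and 0.0469 m and x of sample_c_mid in the frame of pointer_grip between -0.005 and 0.005 m and (x of sample_a_mid in the frame of square_plate between -0.095 and 0.095 m and y of sample_a_mid in the frame of square_plate between -0.05 and 0.05 m and z of sample_a_mid in the frame of square_plate between 0.045 and 0.053 m and angle between sample_a_mid's own z axis and vertical below 0.1 rad) and (x of sample_b_mid in the frame of square_plate between -0.095 and 0.095 m and y of sample_b_mid in the frame of square_plate between -0.05 and 0.05 m and z of sample_b_mid in the frame of square_plate between 0.045 and 0.053 m and angle between sample_b_mid's own z axis and vertical below 0.1 rad)))); the robot touches nothing.
It fails at once if a rod is tipped over (angle between any of sample_a_mid, sample_b_mid, sample_c_mid's own z axis and vertical above 0.8 rad).
It also fails if it takes over 58 s, if anything falls off the work surface, if the arm or the gripper's body presses on something with over 40 N, if the wrist force passes 120 N, or if a joint passes its speed limit or range.

## Robot

A 7-joint arm with a two-finger parallel gripper is mounted at the origin on the work surface. World frame = base frame: x ahead of the robot, y to its left, z up, the work surface at z = 0. Lengths are in m, angles in rad, forces in N, time in s.
With the tool pointing down it reaches from about 0.425 to 0.95 m from the base axis. Payload 4.7 kg.
Tool frame: the origin (TCP) lies where the fingers leave the gripper's body, on its centre line; the fingertips stand 73 mm ahead of it and the grasp point (between the pads) lies ahead of it (env.grip_point_offset is the y of the grasp point in the tool frame, in m); y points along the fingers, x is the direction in which the jaws open and shut, and the axes are right-handed (so a half turn about y gives the same grasp; the last joint's range is limited). The gripper opens to 85 mm and grips with 20 to 120 N. Pads are 22 mm wide; open, the fingers measure 114 mm over their backs; the gripper's body (76 mm by 85 mm) begins 54 mm behind the grasp point. The pads swing forward as they close: fully open they stand 13 mm farther back than shut.
Start: joints at [1.11, 0.469, -0.049, 1.532, 0.024, 1.141, -0.082], TCP at [0.283, -0.613, 0.304] pointing down, gripper open.
Joint ranges: [-2.59, 2.59], [-0.33, 1.99], [-1.39, 1.29], [0.1, 2.45], [-1.04, 4.18], [0.21, 1.99], [-2.66, 2.66]. Speed limits (rad/s): [2.57, 2.57, 3.14, 3.14, 3.14, 3.14, 3.14].

## Interface

Orientations are given as a unit quaternion [w, x, y, z].
In Python, from bench import env gives the robot as it stands.
- The arm moves only by the shell command python3 -m creep 'ROWS' [OPENING] [FORCE]. ROWS is JSON, one flat list of numbers, 6 for each row, row after row: the shift along the tool's x, y, z in m, then the turn, a rotation vector about the tool's x, y, z in rad. In form: [tx, ty, tz, ax, ay, az, tx, ty, tz, ax, ay, az, ...]. A call has 1 to 20 rows; each row is the pose to reach, as a shift and turn from the pose measured when the call began, along the tool's axes at that moment; what a row does not reach only later rows make up. A row lasts 1/12 s, in which the tool goes at most 41.7 mm and 7.16 degrees, less where a joint would pass 70% of its speed; a pose out of reach is approached as far as the arm can. A call with a gripper value outside its range is refused whole. OPENING is the opening, from 0 (shut) to 1 (fully open), set as the call begins (- or left out, the last holds). The fingers move at their own pace and stop on an object; FORCE is the grip in N (left out, the last holds). Time passes only in rows, so rows that repeat a pose let the fingers close. It gives the time, the measured TCP pose, the force and the opening at its end, in the units of the state.
- env.get_obs(): the state, without advancing time (a new reading comes with each control period).
- env.read_camera(name): name is "scene" or "top" or "wrist"; returns a dict with "color" (480x640x3 uint8, red, green, blue), "vfov" (degrees; the focal length in pixels is half the picture's height over the tangent of half this angle, whatever the lens; pixels are square), "cx", "cy" (the principal point, pixels), "xyz" and "rotation" of the camera in the world. Camera axes: x right, y up, looking along -z (the intrinsics and any distortion apply to the point x, -y, -z); pixel columns grow to the right and rows downward; lengths in m; the calibration is good to about 2 mm. A picture is of the moment at which its call begins. There is no depth.
- env.close_job(): hands the job in, once; it reports no verdict.
The state is a dict: "time": time; "joints": joint angles; "joint_vel": joint speeds; "effort": joint torques, N m; "position": TCP position; "tcp_rot": TCP orientation; "ft_force": force on the tool from outside, world axes, zero at the start; "torque": the same for the moment, N m; "gripper_width": finger opening in m.
Only numpy, scipy, OpenCV 4.12 (cv2) and the standard library are available. Lean on these libraries where they do the work, as an engineer would, in place of code of your own. Each camera call takes 0.05 s, during which the arm holds its last target.

## Working session

There is one attempt and no reset: what is moved stays moved. The work goes in short steps, Python scripts to look and compute and a shell command to move; the robot and the scene stay as the last step left them, time stands still between calls to the robot, and variables do not carry over. Pictures are saved under pics/ and viewed, and the job is handed in when it is done.

```bash
ls; mkdir -p pics
python3 - <<'E'
from bench import env
import cv2
print(env.get_obs(), env.grip_point_offset)
for n in ("scene","top","wrist"):
    c=env.read_camera(n); cv2.imwrite(f"pics/{n}0.png",c["color"][:,:,::-1])
    print(n,{k:v for k,v in c.items() if k!="color"})
E
```

```text
pics
{'time': 0.0, 'joints': array([ 1.11006143,  0.46946104, -0.0485973 ,  1.53369707,  0.02411962,
        1.14104063, -0.08230244]), 'joint_vel': array([ 7.74676566e-05, -7.66681508e-04, -1.24150472e-03, -8.41067319e-04,
       -1.89646444e-04, -1.29557975e-03, -2.62511223e-03]), 'effort': array([ 4.29783477e-04, -5.10304499e+01, -4.64694668e-02, -2.37709647e+01,
        1.07455981e-02,  7.57559988e-03, -9.44908919e-06]), 'position': array([ 0.28233467, -0.61261816,  0.30284677]), 'tcp_rot': array([ 0.59587609, -0.5951623 ,  0.38187478, -0.38063785]), 'ft_force': array([ 0.48769318,  0.2896511 , -0.43287595]), 'torque': array([ 0.03439242, -0.01072147,  0.05918142]), 'gripper_width': 0.08549500937827184} 0.0539
scene {'vfov': 55.14127248733498, 'cx': 324.09835807347025, 'cy': 237.734014643732, 'xyz': array([0.97455861, 0.60250116, 0.50238894]), 'rotation': array([0.29210095, 0.15360432, 0.44308309, 0.83352272])}
top {'vfov': 55.1886199865168, 'cx': 318.92938801575076, 'cy': 236.74830327234122, 'xyz': array([0.49232641, 0.10007611, 0.92315482]), 'rotation': array([ 0.7148372 ,  0.0442407 , -0.01765564, -0.6976667 ])}
wrist {'vfov': 61.14720738968656, 'cx': 315.7728592511664, 'cy': 241.12937615537714, 'xyz': array([ 0.35293235, -0.58023389,  0.37273219]), 'rotation': array([ 0.83206317, -0.1297393 ,  0.08383798, -0.53273801])}
```

View pics/scene0.png

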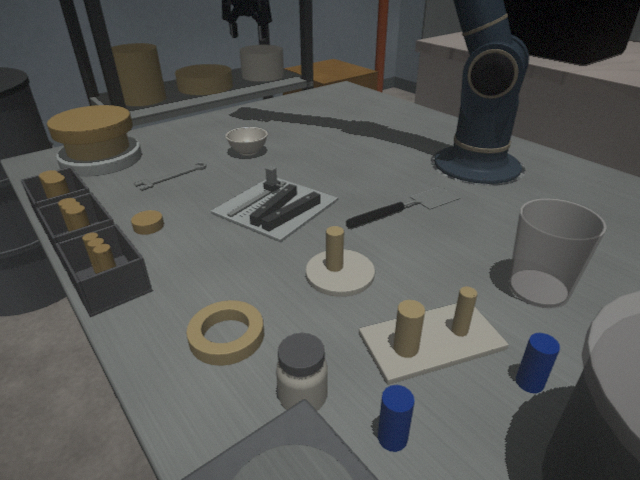

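View pics/top0.png

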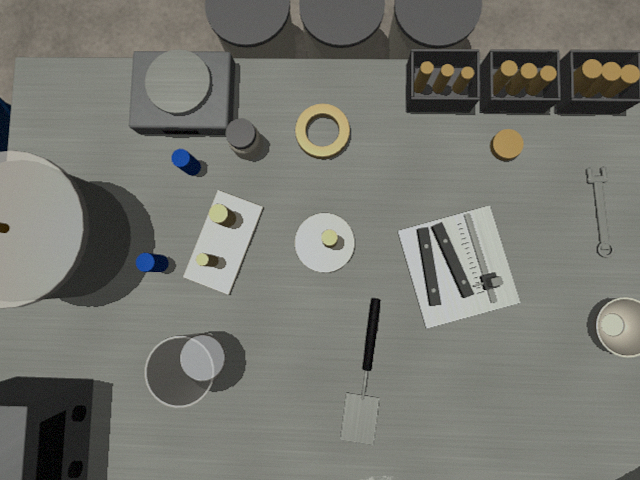

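View pics/wrist0.png

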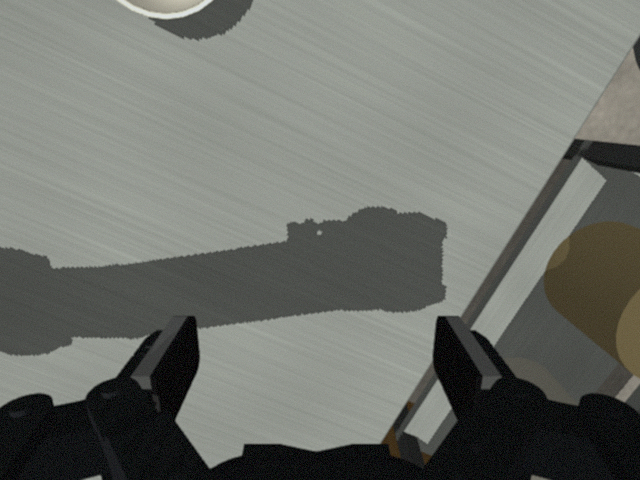

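The round plate's rod is at top (330,238). Things it could be confused with:
- oblong-plate rods at (220,213) and (206,259)
- blue cylinders at (183,158) and (152,262)
- rods in trays at (440,75), (530,75) and (605,75)

By the description I choose (330,238). Next is a close crop of it and of the gauge.

```bash
cat > h.py <<'E'
import numpy as np, cv2
from scipy.spatial.transform import Rotation as R
def q2R(q): return R.from_quat([q[1],q[2],q[3],q[0]]).as_matrix()
def ray(c,u,v):
    f=240/np.tan(np.radians(c["vfov"])/2)
    d=np.array([(u-c["cx"])/f,-(v-c["cy"])/f,-1.0])
    return c["xyz"],q2R(c["rotation"])@d
def onz(c,u,v,z):
    o,d=ray(c,u,v); return o+d*(z-o[2])/d[2]
def proj(c,p):
    f=240/np.tan(np.radians(c["vfov"])/2)
    q=q2R(c["rotation"]).T@(np.asarray(p)-c["xyz"])
    return np.array([c["cx"]+f*q[0]/-q[2], c["cy"]-f*q[1]/-q[2]])
E
python3 - <<'E'
import cv2
im=cv2.imread("pics/top0.png")
a=cv2.resize(im[205:280,285:365],(600,562),interpolation=cv2.INTER_CUBIC);cv2.imwrite("pics/crop_rod.png",a)
a=cv2.resize(im[200:335,390:530],(622,600),interpolation=cv2.INTER_CUBIC);cv2.imwrite("pics/crop_gauge.png",a)
E
```

```text
(no output)
```

View pics/crop_rod.png

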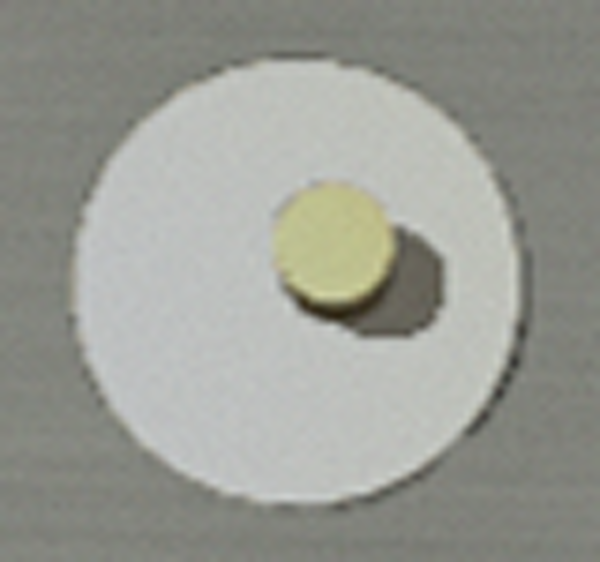

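View pics/crop_gauge.png

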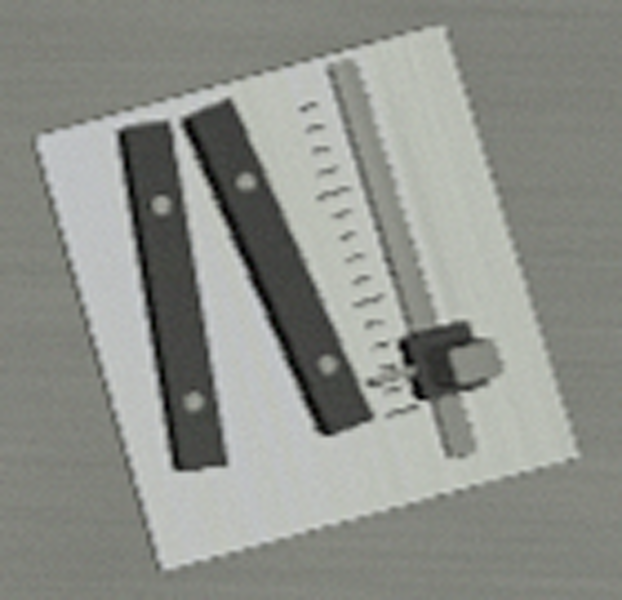

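The crop confirms one cream rod on the round plate (crop centre about (335,243)). The gauge's wide mouth is at the bottom and the pointer is near the mouth end. Next I measure the rod, plate and gauge.

```bash
cat > meas.py <<'E'
from h import *
from bench import env
c=env.read_camera("top"); im=c["color"]; hsv=cv2.cvtColor(im,cv2.COLOR_RGB2HSV)
f=240/np.tan(np.radians(c["vfov"])/2)
# cream tops
m=cv2.inRange(hsv,(20,50,140),(40,255,255))
n,l,s,ce=cv2.connectedComponentsWithStats(m)
for i in range(1,n):
    if s[i,4]<60 or not(190<s[i,0]<370 and 180<s[i,1]<290): continue
    mi=(l==i).astype(np.uint8); cn=max(cv2.findContours(mi,0,2)[0],key=cv2.contourArea)
    p=onz(c,*ce[i],0.087); h=c["xyz"][2]-.087
    print("rod",ce[i].round(1),"area",s[i,4],"D(mm)",1e3*2*np.sqrt(s[i,4]/np.pi)*h/f,p.round(4))
# white plates / gauge
m=cv2.inRange(hsv,(0,0,165),(180,45,255))
cs,_=cv2.findContours(m,cv2.RETR_EXTERNAL,cv2.CHAIN_APPROX_NONE)
for k in cs:
    if cv2.contourArea(k)<2500: continue
    r=cv2.minAreaRect(k); b=cv2.boxPoints(r)
    z=.012 if r[0][0]<390 else .008
    P=np.array([onz(c,*q,z)[:2] for q in b])
    print("plate",np.round(r[0],1),"center",onz(c,*r[0],z).round(4),"sides",np.linalg.norm(P-np.roll(P,1,0),axis=1).round(4)); print(P.round(4).tolist())
E
python3 meas.py
```

```text
rod [217.8 212.8] area 272 D(mm) 33.88714610480712 [0.6057 0.3211 0.087 ]
rod [329.2 237.2] area 190 D(mm) 28.32222336699727 [0.565  0.1138 0.087 ]
rod [201.9 259. ] area 115 D(mm) 22.03431040944529 [0.5194 0.3467 0.087 ]
plate [324. 242.] center [0.5617 0.1251 0.012 ] sides [0.1161 0.1161 0.1155 0.1148]
[[0.6187, 0.1847], [0.6211, 0.0686], [0.5056, 0.0663], [0.5027, 0.1811]]
plate [458.4 266.3] center [ 0.5201 -0.1406  0.008 ] sides [0.2002 0.1935 0.1998 0.1895]
[[0.5884, -0.0205], [0.646, -0.2052], [0.4533, -0.258], [0.3964, -0.0772]]
plate [222.2 241.4] center [0.5581 0.3293 0.012 ] sides [0.098  0.1894 0.0994 0.188 ]
[[0.486, 0.4064], [0.6651, 0.3449], [0.6307, 0.2517], [0.4533, 0.314]]
```

```bash
cat > go.py <<'E'
# usage: go.py gx gy gz yawdeg : shift/turn in tool axes to bring the grasp point there, tool down, tool x at yaw
import sys
from h import *
from bench import env
def rel(g,yaw,off=0.0539,close=True):
    o=env.get_obs(); Rt=q2R(o["tcp_rot"]); p=o["position"]
    best=None
    for y in (yaw,yaw+180):
        t=np.radians(y); x=np.array([np.cos(t),np.sin(t),0]); yy=np.array([0,0,-1.]); M=np.column_stack([x,yy,np.cross(x,yy)])
        rv=R.from_matrix(Rt.T@M).as_rotvec()
        if best is None or np.linalg.norm(rv)<np.linalg.norm(best[1]): best=(M,rv)
    tcp=np.array(g)-best[0][:,1]*off
    return Rt.T@(tcp-p),best[1]
if __name__=="__main__":
    g=[float(a) for a in sys.argv[1:4]]; yaw=float(sys.argv[4])
    s,r=rel(g,yaw); o=env.get_obs(); Rt=q2R(o["tcp_rot"])
    print("time",o["time"],"grasp pt",(o["position"]+Rt[:,1]*.0539).round(4),"toolx yaw",np.degrees(np.arctan2(Rt[1,0],Rt[0,0])).round(1),"tooly",Rt[:,1].round(3),"toolz",Rt[:,2].round(2))
    print("F",o["ft_force"].round(2),"w",o["gripper_width"].round(4),"j",o["joints"].round(2))
    print("shift",s.round(4),"turn",r.round(3),"deg",np.degrees(np.linalg.norm(r)).round(1))
E
python3 go.py 0.565 0.1138 0.2 16.3; python3 go.py 0.565 0.1138 0.2 106.3
```

```text
time 0.2 grasp pt [ 0.2824 -0.6128  0.2494] toolx yaw -65.3 tooly [-0.001  0.001 -1.   ] toolz [ 0.91  0.42 -0.  ]
time 0.2 grasp pt [ 0.2824 -0.6128  0.2494] toolx yaw -65.3 tooly [-0.001  0.001 -1.   ] toolz [ 0.91  0.42 -0.  ]Traceback (most recent call last):
  File "go.py", line 18, in <module>
    print("F",o["ft_force"].round(2),"w",o["gripper_width"].round(4),"j",o["joints"].round(2))
                                         ^^^^^^^^^^^^^^^^^^^^^^^^
AttributeError: 'float' object has no attribute 'round'
Traceback (most recent call last):
  File "go.py", line 18, in <module>
    print("F",o["ft_force"].round(2),"w",o["gripper_width"].round(4),"j",o["joints"].round(2))
                                         ^^^^^^^^^^^^^^^^^^^^^^^^
AttributeError: 'float' object has no attribute 'round'
```

```bash
sed -i 's/o\["gripper_width"\].round(4)/round(o["gripper_width"],4)/' go.py; python3 go.py 0.565 0.1138 0.2 16.3
```

```text
time 0.2 grasp pt [ 0.2824 -0.6128  0.2494] toolx yaw -65.3 tooly [-0.001  0.001 -1.   ] toolz [ 0.91  0.42 -0.  ]
F [ 0.41  0.25 -0.42] w 0.0853 j [ 1.11  0.47 -0.05  1.53  0.02  1.14 -0.08]
shift [-0.5416  0.05    0.5608] turn [-1.000e-03 -1.423e+00 -1.000e-03] deg 81.6
```

```bash
python3 -m creep '[-0.027,0.002,0.028,0,-0.07,0, -0.054,0.005,0.056,0,-0.14,0, -0.081,0.01,0.084,0,-0.21,0, -0.11,0.01,0.112,0,-0.28,0, -0.138,0.01,0.14,0,-0.36,0, -0.166,0.02,0.17,0,-0.43,0, -0.194,0.02,0.2,0,-0.5,0, -0.222,0.02,0.23,0,-0.58,0, -0.25,0.02,0.26,0,-0.65,0, -0.278,0.03,0.288,0,-0.73,0, -0.306,0.03,0.316,0,-0.8,0, -0.334,0.03,0.344,0,-0.88,0, -0.362,0.03,0.372,0,-0.95,0, -0.39,0.04,0.4,0,-1.03,0, -0.418,0.04,0.43,0,-1.1,0, -0.446,0.04,0.46,0,-1.18,0, -0.474,0.05,0.49,0,-1.25,0, -0.5,0.05,0.52,0,-1.33,0, -0.525,0.05,0.545,0,-1.38,0, -0.5416,0.05,0.5608,0,-1.423,0]' 1 40; python3 go.py 0.565 0.1138 0.062 16.3
python3 - <<'E'
from h import *
from bench import env
c=env.read_camera("wrist"); cv2.imwrite("pics/w1.png",c["color"][:,:,::-1]); print(c["xyz"],proj(c,[.565,.1138,.087]),proj(c,[.565,.1138,.012]))
E
```

```text
time: 1.87
position: [0.5656, 0.1181, 0.2539]
tcp_rot: [0.701, -0.698, -0.102, 0.102]
ft_force: [0.7, -0.4, 0.3]
gripper_width: 0.085
time 1.8667 grasp pt [0.5656 0.1183 0.2   ] toolx yaw 16.6 tooly [-0.     0.004 -1.   ] toolz [-0.29  0.96  0.  ]
F [ 0.73 -0.4   0.34] w 0.085 j [ 0.2   0.43 -0.62  1.8   0.29  1.   -0.25]
shift [-0.0019  0.1379 -0.0044] turn [-0.003  0.006  0.001] deg 0.4
[0.5429589  0.19250712 0.32390407] [313.34356303 251.45464279] [313.83279126 220.58964105]
```

View pics/w1.png

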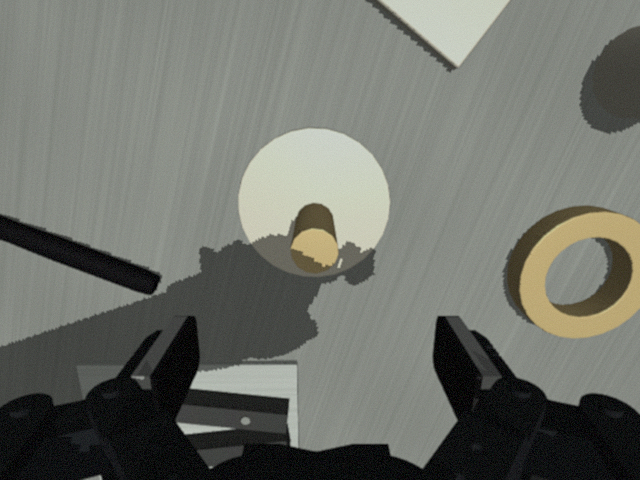

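The rod's top is at (315,249) in the wrist view, against a predicted (313,251), so they agree. Descending to grasp.

```bash
python3 -m creep '[-0.001,0.02,-0.002,0,0,0, -0.001,0.045,-0.004,0,0,0, -0.001,0.07,-0.004,0,0.006,0, -0.001,0.095,-0.004,0,0.006,0, -0.001,0.115,-0.004,0,0.006,0, -0.001,0.13,-0.004,0,0.006,0, -0.001,0.138,-0.004,0,0.006,0, -0.001,0.138,-0.004,0,0.006,0, -0.001,0.138,-0.004,0,0.006,0]' 1 30; python3 -m creep '[0,0,0,0,0,0, 0,0,0,0,0,0, 0,0,0,0,0,0, 0,0,0,0,0,0, 0,0,0,0,0,0, 0,0,0,0,0,0, 0,0,0,0,0,0, 0,0,0,0,0,0, 0,0,0,0,0,0, 0,0,0,0,0,0]' 0.2 30;python3 go.py 0.565 0.1138 0.062 16.3
python3 - <<'E'
from h import *
from bench import env
c=env.read_camera("wrist"); cv2.imwrite("pics/w2.png",c["color"][:,:,::-1])
E
```

```text
time: 2.67
position: [0.5666, 0.1191, 0.1164]
tcp_rot: [0.702, -0.697, -0.103, 0.101]
ft_force: [0.6, 0.4, 0.8]
gripper_width: 0.0853
time: 3.5
position: [0.5668, 0.1191, 0.1169]
tcp_rot: [0.702, -0.697, -0.103, 0.101]
ft_force: [-1.7, -1.3, 5.2]
gripper_width: 0.0294
time 3.5 grasp pt [0.567  0.1195 0.063 ] toolx yaw 16.6 tooly [ 0.002  0.008 -1.   ] toolz [-0.29  0.96  0.01]
F [-1.7  -1.29  5.23] w 0.0294 j [ 0.12  0.6  -0.53  1.9   0.43  0.75 -0.36]
shift [-0.0033  0.001  -0.0046] turn [-0.007  0.005  0.004] deg 0.5
```

View pics/w2.png

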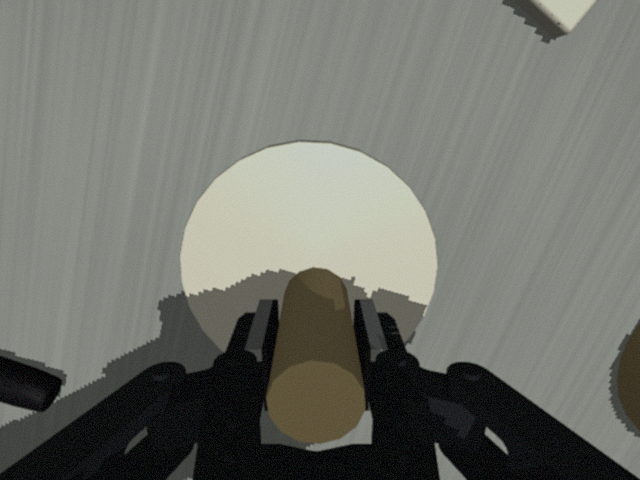

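```bash
python3 -m creep '[0,-0.01,0,0,0,0, 0,-0.03,0,0,0,0, 0,-0.06,0,0,0,0, 0,-0.09,0,0,0,0, 0,-0.11,0,0,0,0, 0,-0.11,0,0,0,0, 0,-0.11,0,0,0,0]' 0.2 30
python3 - <<'E'
from h import *
from bench import env
for n in ("wrist","scene","top"):
    c=env.read_camera(n); cv2.imwrite(f"pics/{n}3.png",c["color"][:,:,::-1])
E
python3 go.py 0.4527 -0.1238 0.15 16.3
```

```text
time: 4.13
position: [0.5669, 0.1184, 0.2281]
tcp_rot: [0.702, -0.697, -0.104, 0.1]
ft_force: [0.2, -0.3, -1.4]
gripper_width: 0.0292
time 4.2833 grasp pt [0.5657 0.1182 0.1716] toolx yaw 16.6 tooly [-0.001  0.007 -1.   ] toolz [-0.29  0.96  0.01]
F [-0.3   0.46 -0.62] w 0.0293 j [ 0.19  0.46 -0.61  1.83  0.31  0.95 -0.27]
shift [-0.1774  0.02   -0.1994] turn [-0.007  0.005  0.001] deg 0.5
```

View pics/scene3.png

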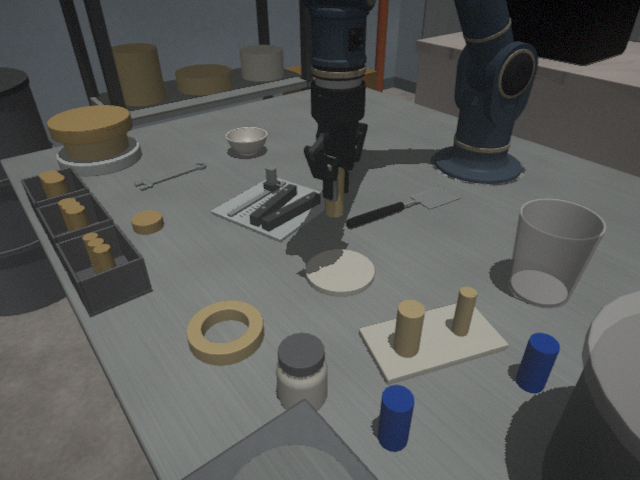

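View pics/wrist3.png

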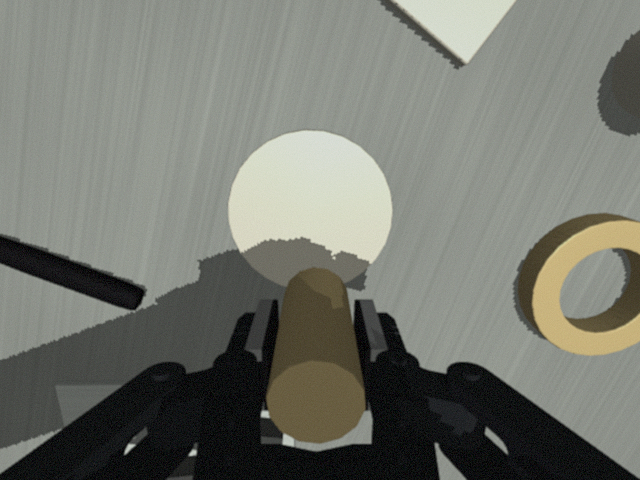

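```bash
python3 -m creep '[-0.01,0.002,-0.01,0,0,0, -0.03,0.005,-0.032,0,0,0, -0.055,0.007,-0.058,0,0,0, -0.08,0.01,-0.084,0,0,0, -0.105,0.012,-0.11,0,0,0, -0.13,0.015,-0.137,0,0,0, -0.152,0.018,-0.163,0,0,0, -0.168,0.02,-0.185,-0.006,0.003,0, -0.177,0.02,-0.199,-0.006,0.003,0, -0.177,0.02,-0.199,-0.006,0.003,0, -0.177,0.02,-0.199,-0.006,0.003,0]' 0.2 30
python3 - <<'E'
from h import *
from bench import env
for n in ("wrist","scene","top"):
    c=env.read_camera(n); cv2.imwrite(f"pics/{n}4.png",c["color"][:,:,::-1])
    if n=="wrist": np.save("wc.npy",c,allow_pickle=True)
    if n=="scene": np.save("sc.npy",c,allow_pickle=True)
    if n=="top": np.save("tc.npy",c,allow_pickle=True)
im=cv2.imread("pics/scene4.png"); cv2.imwrite("pics/s4c.png",cv2.resize(im[130:270,190:390],(800,560),interpolation=cv2.INTER_CUBIC))
E
python3 go.py 0.4527 -0.1238 0.15 16.3
```

```text
time: 5.2
position: [0.4516, -0.1244, 0.203]
tcp_rot: [0.701, -0.699, -0.1, 0.1]
ft_force: [-0.0, 0.7, -1.0]
gripper_width: 0.0294
time 5.35 grasp pt [ 0.453  -0.122   0.1498] toolx yaw 16.5 tooly [ 0.001  0.002 -1.   ] toolz [-0.28  0.96  0.  ]
F [-0.05 -0.26 -1.07] w 0.029 j [ 0.67  0.32 -0.59  2.09  0.24  0.8   0.23]
shift [-0.0008 -0.0002 -0.0015] turn [-0.002  0.004  0.001] deg 0.3
```

View pics/s4c.png

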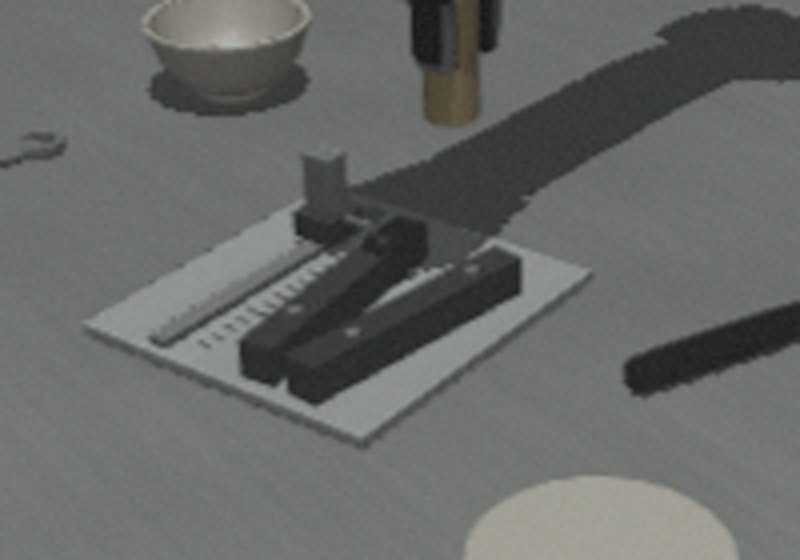

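View pics/wrist4.png

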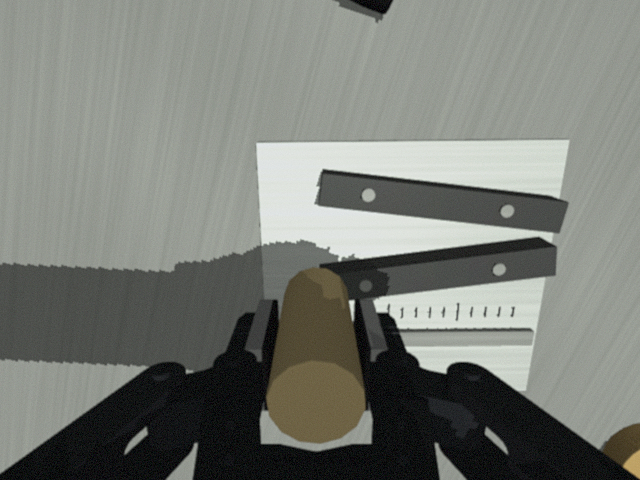

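Run:
```python
from h import *
c=np.load("wc.npy",allow_pickle=True).item()
P=lambda u,v,z:onz(c,u,v,z)[:2]
a=lambda p,q:np.degrees(np.arctan2(*(q-p)[::-1]))
A=P(257,142,.008);B=P(569,139,.008);C=P(527,390,.008)
print("corners",A,B,C,"len",np.linalg.norm(B-A),np.linalg.norm(C-B),"yaw",a(A,B),a(C,B)-90)
l0=P(317,206,.03);l1=P(560,232,.03);r0=P(325,272,.03);r1=P(545,247,.03)
print("inner top edges",l0,l1,r0,r1,a(l0,l1),a(r0,r1),(a(l0,l1)+a(r0,r1))/2)
th=np.radians(16.3); ex=np.array([np.cos(th),np.sin(th)]); ey=np.array([-ex[1],ex[0]])
for nm,(p,gx,gy) in dict(A=(A,-115,95),B=(B,85,95),C=(C,85,-95)).items():
    o=p-ex*gx/1e3-ey*gy/1e3; print(nm,"mouth est",o+ex*-.075+ey*.035)
# bar based: intersection-centre
for nm,p,s in(("l0",l0,1),("l1",l1,1),("r0",r0,-1),("r1",r1,-1)):
    d=p-np.array([.4527,-.1238]); print(nm,"slot coords",(d@ex).round(4),(d@ey).round(4),"expected y",round(s*(.023-.125*(d@ex)),4))
# rod top centre
print("rod top (held)",onz(c,316,402,.15+.025))
s=np.load("sc.npy",allow_pickle=True).item()
for u,v in((592/4+190,270/4+130),(365/4+190,440/4+130),(85/4+190,325/4+130)): print("scene corner",onz(s,u,v,.008))
```

```text
corners [ 0.39848907 -0.07779367] [ 0.58775725 -0.02074023] [ 0.64362424 -0.201154  ] len 0.19768039748821 0.18886569034741174 yaw 16.77503135060383 17.205680779137666
inner top edges [ 0.44528627 -0.10222314] [ 0.59517971 -0.07575868] [ 0.46238283 -0.14239399] [ 0.5905902  -0.08735411] 10.012678783690085 23.234019059010087 16.623348921350086
A mouth est [ 0.45372128 -0.12415532]
B mouth est [ 0.45102841 -0.12323522]
C mouth est [ 0.45356872 -0.12128598]
l0 slot coords -0.0011 0.0228 expected y 0.0231
l1 slot coords 0.1502 0.0061 expected y 0.0042
r0 slot coords 0.0041 -0.0206 expected y -0.0225
r1 slot coords 0.1426 -0.0037 expected y -0.0052
rod top (held) [ 0.4518308  -0.12656487  0.175     ]
scene corner [ 0.39752019 -0.07489277  0.008     ]
scene corner [ 0.58861921 -0.01534874  0.008     ]
scene corner [ 0.64309976 -0.19646991  0.008     ]
```

```bash
python3 -m creep '[0,0.01,0.003,0,0,0, 0,0.03,0.003,0,0,0, 0,0.05,0.003,0,0,0, 0,0.068,0.003,0,0,0, 0,0.08,0.003,0,0,0, 0,0.086,0.003,0,0,0, 0,0.088,0.003,0,0,0, 0,0.088,0.003,0,0,0]' 0.2 30;  python3 go.py 0.4527 -0.1238 0.059 16.7
```

```text
time: 6.02
position: [0.4522, -0.1182, 0.1152]
tcp_rot: [0.701, -0.699, -0.102, 0.102]
ft_force: [-0.1, 0.6, -0.6]
gripper_width: 0.0292
time 6.0167 grasp pt [ 0.4522 -0.118   0.0613] toolx yaw 16.6 tooly [-0.     0.003 -1.   ] toolz [-0.29  0.96  0.  ]
F [-0.08  0.61 -0.58] w 0.0292 j [ 0.58  0.46 -0.51  2.16  0.38  0.61  0.09]
shift [-0.0012  0.0023 -0.0055] turn [-0.003 -0.001  0.001] deg 0.2
```

```bash
python3 -m creep '[0,0.0008,0,0,0,0, 0,0.0015,0,0,0,0, 0,0.002,0,0,0,0]' 0.2 30;  python3 go.py 0.4527 -0.1238 0.059 16.7
python3 - <<'E'
from h import *
from bench import env
for n in ("scene","wrist"):
  c=env.read_camera(n); im=c["color"][:,:,::-1]
  cv2.imwrite(f"pics/{n}5.png",im if n=="wrist" else cv2.resize(im[110:250,200:400],(800,560),interpolation=cv2.INTER_CUBIC))
E
```

```text
time: 6.27
position: [0.4526, -0.1182, 0.1138]
tcp_rot: [0.7, -0.699, -0.103, 0.102]
ft_force: [0.7, -0.7, -1.5]
gripper_width: 0.0291
time 6.2667 grasp pt [ 0.4527 -0.1181  0.0599] toolx yaw 16.6 tooly [ 0.001  0.002 -1.   ] toolz [-0.29  0.96  0.  ]
F [ 0.67 -0.74 -1.52] w 0.0291 j [ 0.58  0.46 -0.5   2.16  0.38  0.61  0.09]
shift [-0.0015  0.0009 -0.0054] turn [-0.002 -0.001  0.002] deg 0.2
```

View pics/scene5.png

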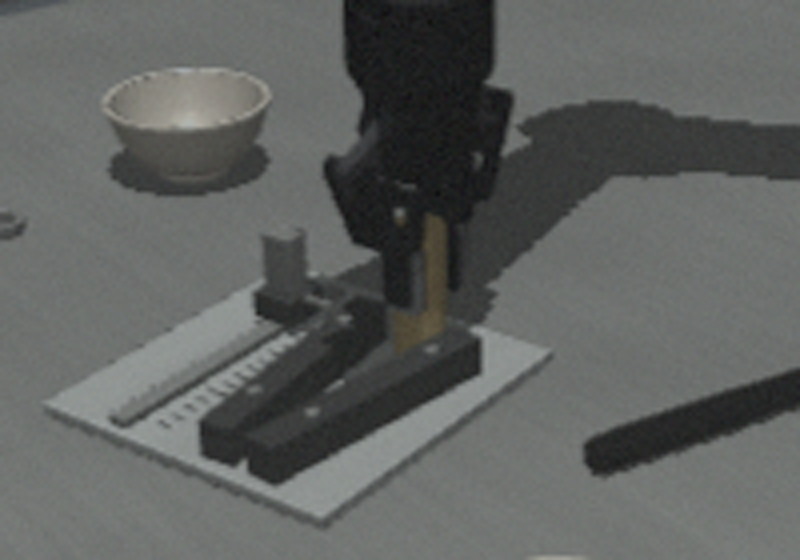

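View pics/wrist5.png

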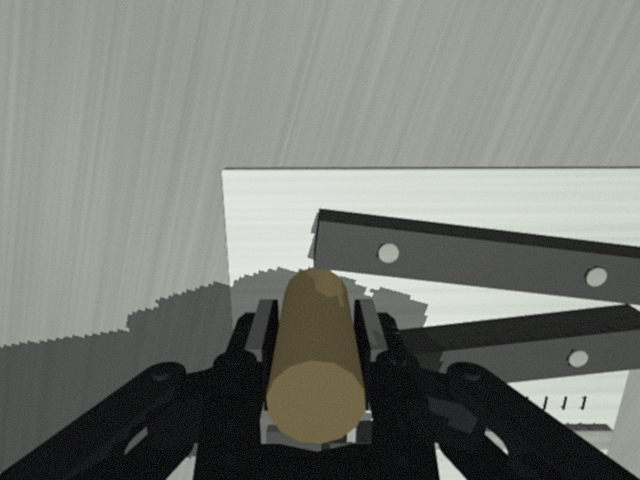

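The rod is between the bars at the mouth (scene crop about (420,320)). I'll release it so it stands free, which meets the on-the-way check, then look.

```bash
python3 -m creep '[0,0.0005,0,0,0,0, 0,0.0005,0,0,0,0, 0,0.0005,0,0,0,0, 0,0.0005,0,0,0,0, 0,0.0005,0,0,0,0, 0,0.0005,0,0,0,0]' 0.5 30;  python3 go.py 0.4527 -0.1238 0.059 16.7
python3 - <<'E'
from h import *
from bench import env
c=env.read_camera("wrist"); im=c["color"][:,:,::-1]
cv2.imwrite(f"pics/w6.png",im)
E
```

```text
time: 6.87
position: [0.4525, -0.1183, 0.1132]
tcp_rot: [0.7, -0.699, -0.103, 0.102]
ft_force: [0.4, -0.1, 0.0]
gripper_width: 0.0428
time 6.8667 grasp pt [ 0.4525 -0.1182  0.0593] toolx yaw 16.6 tooly [ 0.001  0.002 -1.   ] toolz [-0.29  0.96  0.  ]
F [ 0.45 -0.08  0.01] w 0.0428 j [ 0.58  0.46 -0.5   2.16  0.38  0.61  0.09]
shift [-0.0013  0.0003 -0.0053] turn [-0.002 -0.002  0.001] deg 0.2
```

View pics/w6.png

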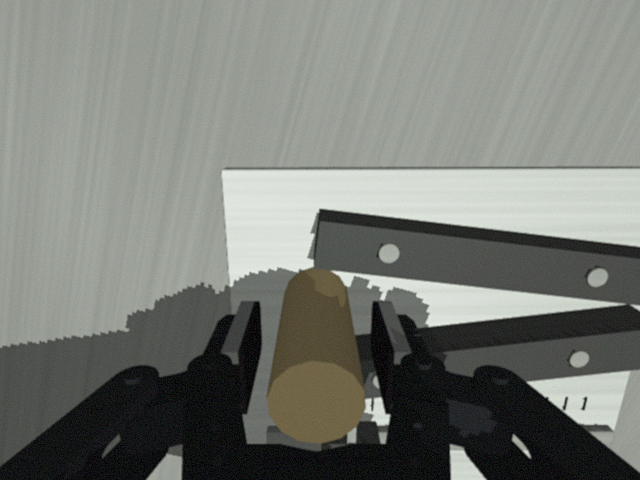

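```bash
python3 -m creep '[0,0,0,0,0,0, 0,0,0,0,0,0, 0,0,0,0,0,0, 0,0,0,0,0,0, 0,0,0,0,0,0, 0.004,0,0,0,0,0, 0.009,0,0,0,0,0, 0.014,0,0,0,0,0, 0.019,0,0,0,0,0, 0.024,0,0,0,0,0, 0.029,0,0,0,0,0, 0.034,0,0,0,0,0, 0.039,0,0,0,0,0, 0.043,0,0,0,0,0, 0.046,0,0,0,0,0, 0.048,0,0,0,0,0, 0.05,0,0,0,0,0, 0.05,0,0,0,0,0]' 0.2 20;  python3 go.py 0.513 -0.1048 0.059 16.7
python3 - <<'E'
from h import *
from bench import env
c=env.read_camera("wrist"); im=c["color"][:,:,::-1]
cv2.imwrite(f"pics/w7.png",im)
E
```

```text
time: 8.42
position: [0.5009, -0.1037, 0.1131]
tcp_rot: [0.701, -0.699, -0.103, 0.102]
ft_force: [0.2, 0.0, -0.6]
gripper_width: 0.0294
time 8.4167 grasp pt [ 0.501  -0.1035  0.0592] toolx yaw 16.6 tooly [ 0.002  0.003 -1.   ] toolz [-0.29  0.96  0.  ]
F [ 0.21  0.04 -0.59] w 0.0294 j [ 0.51  0.52 -0.49  2.06  0.39  0.65  0.05]
shift [ 0.0112  0.0003 -0.0045] turn [-0.002 -0.001  0.002] deg 0.2
```

View pics/w7.png

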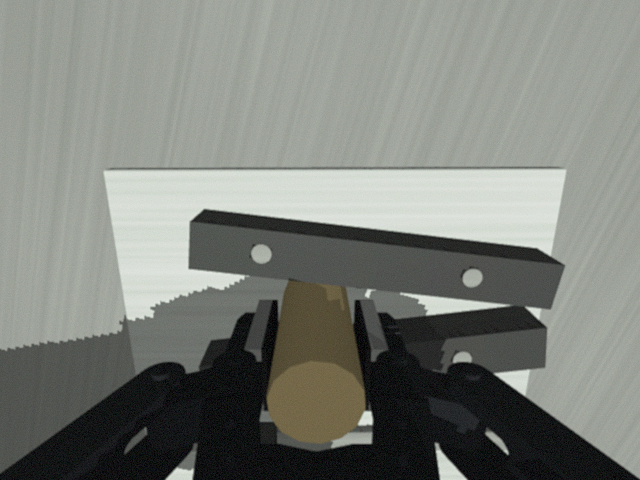

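Sliding freely with no side force. I now creep forward until it wedges.

```bash
python3 -m creep '[0.002,0,0,0,0,0, 0.004,0,0,0,0,0, 0.006,0,0,0,0,0, 0.008,0,0,0,0,0, 0.008,0,0,0,0,0]' 0.2 20;  python3 go.py 0.513 -0.1048 0.059 16.7;  python3 -m creep '[0.001,0,0,0,0,0, 0.002,0,0,0,0,0, 0.003,0,0,0,0,0, 0.003,0,0,0,0,0]';python3 go.py 0.513 -0.1048 0.059 16.7
```

```text
time: 8.88
position: [0.5093, -0.1013, 0.1132]
tcp_rot: [0.701, -0.699, -0.104, 0.101]
ft_force: [0.0, 0.2, 0.2]
gripper_width: 0.0297
time 8.8833 grasp pt [ 0.5095 -0.1011  0.0593] toolx yaw 16.6 tooly [ 0.003  0.003 -1.   ] toolz [-0.29  0.96  0.  ]
F [0.02 0.22 0.19] w 0.0297 j [ 0.51  0.52 -0.49  2.04  0.39  0.66  0.05]
shift [ 0.0025  0.0003 -0.0044] turn [-0.002 -0.001  0.004] deg 0.3
time: 9.22
position: [0.5122, -0.1007, 0.1131]
tcp_rot: [0.7, -0.699, -0.104, 0.101]
ft_force: [-0.8, -1.6, 0.6]
gripper_width: 0.0293
time 9.2167 grasp pt [ 0.5124 -0.1006  0.0592] toolx yaw 16.6 tooly [ 0.003  0.003 -1.   ] toolz [-0.29  0.96  0.  ]
F [-0.8  -1.56  0.62] w 0.0293 j [ 0.5   0.53 -0.49  2.04  0.39  0.66  0.04]
shift [-0.0004  0.0002 -0.0041] turn [-0.002 -0.001  0.004] deg 0.3
```

```bash
python3 -m creep '[0.001,0,-0.0005,0,0,0, 0.002,0,-0.001,0,0,0, 0.002,0,-0.001,0,0,0]' 0.2 20;  python3 go.py 0.513 -0.1048 0.059 16.7|sed -n 1,2p;  python3 -m creep '[0.001,0,0,0,0,0, 0.002,0,0,0,0,0, 0.002,0,0,0,0,0]';python3 go.py 0.513 -0.1048 0.059 16.7|sed -n 1,2p
```

```text
time: 9.47
position: [0.5129, -0.1008, 0.1131]
tcp_rot: [0.701, -0.699, -0.102, 0.102]
ft_force: [-6.2, -0.8, 7.0]
gripper_width: 0.0293
time 9.4667 grasp pt [ 0.5128 -0.1007  0.0592] toolx yaw 16.6 tooly [-0.001  0.002 -1.   ] toolz [-0.29  0.96  0.  ]
F [-6.22 -0.79  7.03] w 0.0293 j [ 0.5   0.53 -0.49  2.03  0.39  0.67  0.04]
time: 9.72
position: [0.5133, -0.1006, 0.1131]
tcp_rot: [0.7, -0.699, -0.1, 0.104]
ft_force: [-7.1, -2.5, 7.2]
gripper_width: 0.0296
time 9.7167 grasp pt [ 0.513  -0.1005  0.0592] toolx yaw 16.6 tooly [-0.005  0.001 -1.   ] toolz [-0.29  0.96  0.  ]
F [-7.13 -2.54  7.23] w 0.0296 j [ 0.5   0.53 -0.49  2.03  0.39  0.68  0.04]
```

Stalled with a rearward force of about 7 N at roughly 64 mm in (63 mm expected), so it is wedged. Releasing.

```bash
python3 -m creep '[-0.001,0,0,0,0,0, -0.001,0,0,0,0,0, -0.001,0,0,0,0,0, -0.001,0,0,0,0,0, -0.001,0,0,0,0,0, -0.001,0,0,0,0,0, -0.001,0,0,0,0,0]' 0.55 20;  python3 go.py 0.513 -0.1048 0.059 16.7
python3 - <<'E'
from h import *
from bench import env
for n in("wrist","scene"):
  c=env.read_camera(n); im=c["color"][:,:,::-1]
  cv2.imwrite(f"pics/{n}8.png",im if n=="wrist" else cv2.resize(im[110:250,200:400],(800,560),interpolation=cv2.INTER_CUBIC))
E
```

```text
time: 10.3
position: [0.5125, -0.1008, 0.1131]
tcp_rot: [0.7, -0.699, -0.1, 0.104]
ft_force: [-0.2, 0.5, -0.5]
gripper_width: 0.0473
time 10.3 grasp pt [ 0.5122 -0.1007  0.0592] toolx yaw 16.6 tooly [-0.005  0.002 -1.   ] toolz [-0.29  0.96  0.  ]
F [-0.18  0.51 -0.46] w 0.0473 j [ 0.5   0.53 -0.49  2.03  0.39  0.68  0.04]
shift [-0.0007  0.0002 -0.004 ] turn [-0.003 -0.002 -0.004] deg 0.3
```

View pics/wrist8.png

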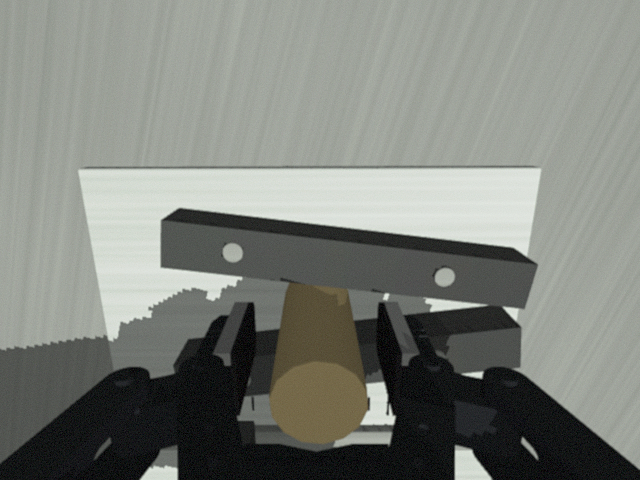

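View pics/scene8.png

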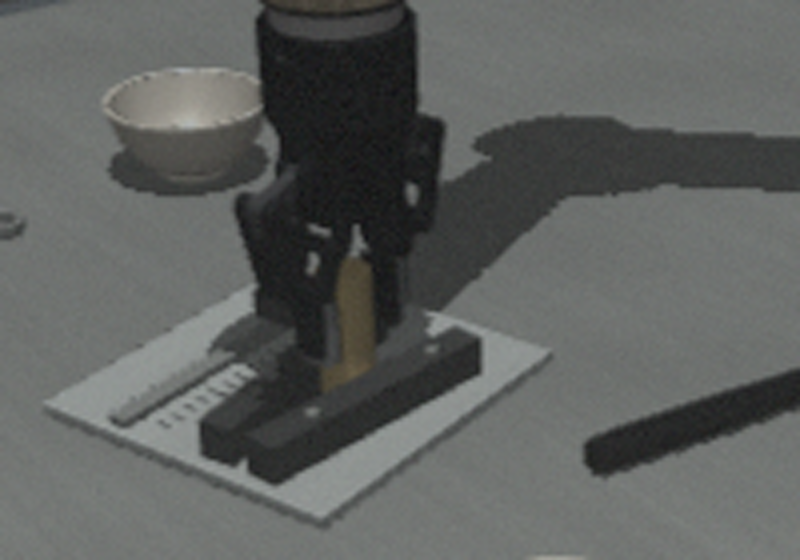

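The rod stands upright and wedged. Raising, then I locate the pointer.

```bash
python3 -m creep '[0,-0.01,0,0,0,0, 0,-0.03,0,0,0,0, 0,-0.06,0,0,0,0, 0,-0.09,0,0,0,0, 0,-0.12,0,0,0,0, 0,-0.14,0,0,0,0, 0,-0.15,0,0,0,0, -0.03,-0.15,-0.02,0,0,0, -0.06,-0.15,-0.05,0,0,0, -0.06,-0.15,-0.05,0,0,0]' 1 20
python3 - <<'E'
from h import *
from bench import env
for n in("wrist","scene","top"):
  c=env.read_camera(n); im=c["color"][:,:,::-1]; np.save(n+"9.npy",c,allow_pickle=True)
  cv2.imwrite(f"pics/{n}9.png",im if n=="wrist" else cv2.resize(im[110:250,200:400],(800,560),interpolation=cv2.INTER_CUBIC) if n=="scene" else cv2.resize(im[200:335,390:530],(622,600),interpolation=cv2.INTER_CUBIC))
print(onz(c,390+475/4.443,200+360/4.443,.065))
E
```

```text
time: 11.23
position: [0.4657, -0.1732, 0.2626]
tcp_rot: [-0.7, 0.701, 0.095, -0.102]
ft_force: [-0.7, -0.5, -1.2]
gripper_width: 0.0857
[ 0.49315407 -0.19559743  0.065     ]
```

View pics/wrist9.png

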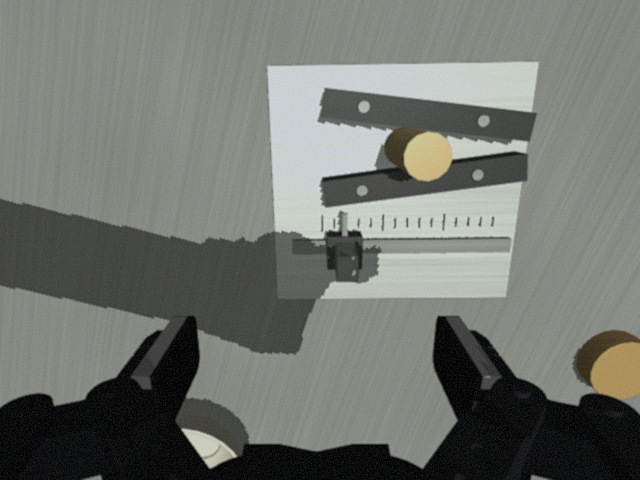

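View pics/scene9.png

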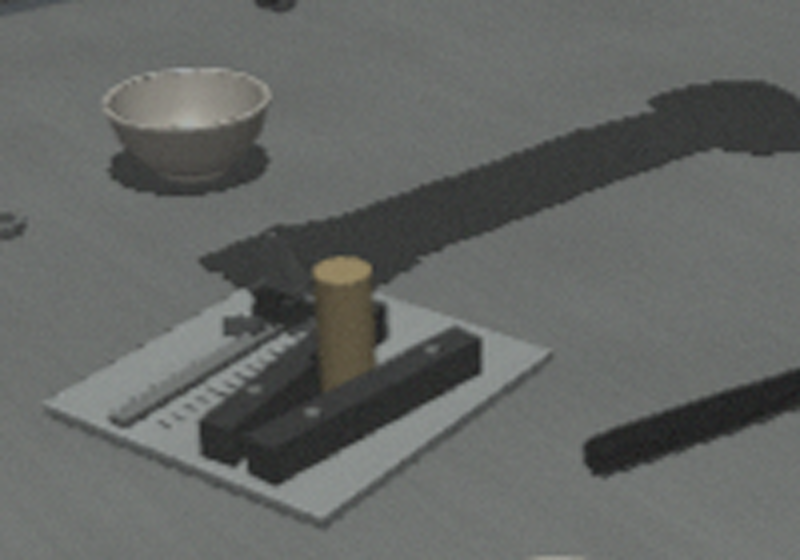

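View pics/top9.png

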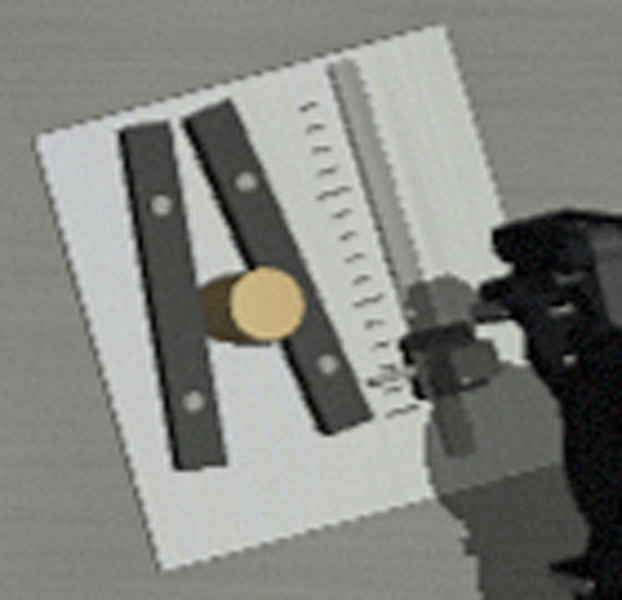

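```bash
python3 - <<'E'
from h import *
im=cv2.imread("pics/wrist9.png"); cv2.imwrite("pics/w9c.png",cv2.resize(im[195:300,280:420],(800,600),interpolation=cv2.INTER_CUBIC))
c=np.load("wrist9.npy",allow_pickle=True).item()
print(proj(c,[.4932,-.1956,.065]),proj(c,[.4932,-.1956,.03]))
o=np.array([.4527,-.1233]);th=np.radians(16.7); ex=np.array([np.cos(th),np.sin(th)]); ey=np.array([-ex[1],ex[0]])
p=onz(c,428,157,.083)[:2];print("rod wrist",p,(p-o)@ex,(p-o)@ey)
t=np.load("top9.npy",allow_pickle=True).item(); p=onz(t,390+267/4.443,200+304/4.443,.083)[:2];print("rod top",p,(p-o)@ex,(p-o)@ey)
E
python3 go.py 0.4932 -0.1956 0.053 16.7
```

```text
[348.00750228 270.15826266] [345.13024026 253.5999977 ]
rod wrist [ 0.51429357 -0.10561731] 0.06407701116174554 -0.0007626826997818801
rod top [ 0.51364423 -0.10607516] 0.06332349577311065 -0.0010146314881338736
time 11.3833 grasp pt [ 0.4693 -0.1662  0.2092] toolx yaw 16.5 tooly [-0.006  0.002 -1.   ] toolz [-0.28  0.96  0.  ]
F [0.49 0.2  0.62] w 0.0855 j [ 0.74  0.28 -0.58  1.96  0.19  0.96  0.36]
shift [ 0.0151  0.156  -0.0353] turn [-0.003 -0.003 -0.005] deg 0.4
```

View pics/w9c.png

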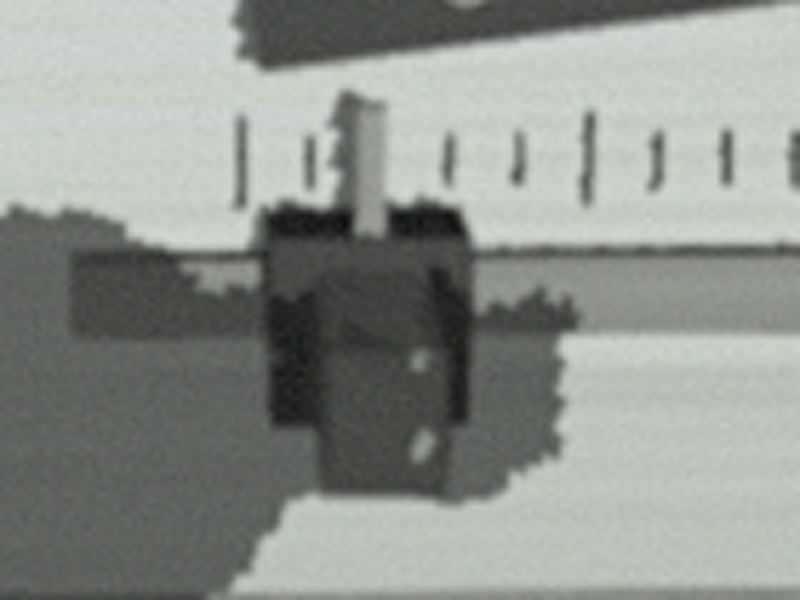

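Pointer block top is at wrist pixel (347,269), matching the top-view estimate within 1 px. The rod is at slot x of about 63.5 mm in both views. Descending on the pointer block.

```bash
python3 -m creep '[0.005,0.01,-0.01,0,0,0, 0.01,0.03,-0.02,0,0,0, 0.015,0.055,-0.032,-0.003,-0.003,-0.005, 0.015,0.08,-0.036,-0.003,-0.003,-0.005, 0.015,0.105,-0.036,-0.003,-0.003,-0.005, 0.015,0.125,-0.036,-0.003,-0.003,-0.005, 0.015,0.14,-0.036,-0.003,-0.003,-0.005, 0.015,0.148,-0.036,-0.003,-0.003,-0.005, 0.015,0.152,-0.036,-0.003,-0.003,-0.005, 0.015,0.152,-0.036,-0.003,-0.003,-0.005]' 1 20;python3 go.py 0.4932 -0.1956 0.056 16.7
python3 - <<'E'
from h import *
from bench import env
c=env.read_camera("wrist"); cv2.imwrite("pics/w10.png",c["color"][:,:,::-1])
E
```

```text
time: 12.22
position: [0.4937, -0.1952, 0.1104]
tcp_rot: [0.7, -0.699, -0.103, 0.103]
ft_force: [-0.1, 0.2, 1.1]
gripper_width: 0.0856
time 12.2167 grasp pt [ 0.4936 -0.1951  0.0565] toolx yaw 16.8 tooly [-0.001  0.001 -1.   ] toolz [-0.29  0.96  0.  ]
F [-0.14  0.23  1.11] w 0.0856 j [ 0.66  0.54 -0.46  2.02  0.38  0.67  0.24]
shift [-0.0006  0.0005 -0.0002] turn [-0.002  0.001 -0.   ] deg 0.1
```

View pics/w10.png

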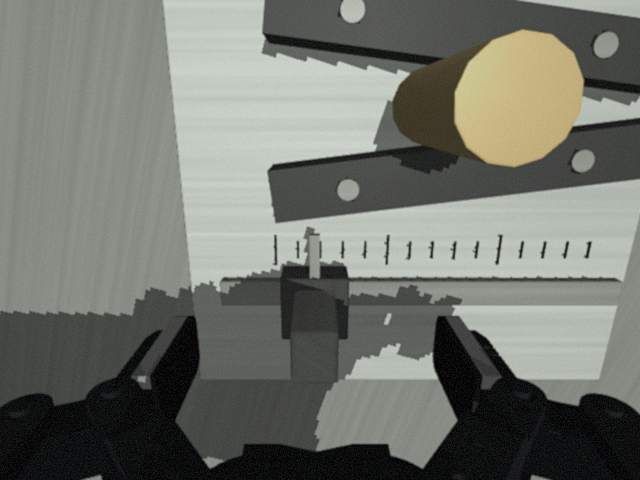

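```bash
python3 -m creep '[0,0,0,0,0,0, 0,0,0,0,0,0, 0,0,0,0,0,0, 0,0,0,0,0,0, 0,0,0,0,0,0, 0,0,0,0,0,0, 0,0,0,0,0,0, 0,0,0,0,0,0, 0,0,0,0,0,0, 0,0,0,0,0,0]' 0 20
cat > s.py <<'E'
from h import *
from bench import env
o=env.get_obs(); g=(o["position"]+q2R(o["tcp_rot"])[:,1]*.0539)
m=np.array([.4527,-.1233]);th=np.radians(16.7); ex=np.array([np.cos(th),np.sin(th)]); ey=np.array([-ex[1],ex[0]])
print("t",o["time"],"s",((g[:2]-m)@ex).round(4),"y",((g[:2]-m)@ey).round(4),"z",g[2].round(4),"F",o["ft_force"].round(1),"w",o["gripper_width"])
E
python3 s.py
```

```text
time: 13.1
position: [0.494, -0.1957, 0.1115]
tcp_rot: [0.7, -0.699, -0.103, 0.103]
ft_force: [-0.6, -0.5, 4.9]
gripper_width: 0.0151
t 13.1 s 0.0188 y -0.0813 z 0.0576 F [-0.6 -0.5  4.9] w 0.015078054244502682
```

Gripped (15 mm against the 16 mm block). Pointer is at s = 18.8 mm, so it moves +45 mm to reach 63.8 mm.

```bash
python3 -m creep '[0.003,0,0,0,0,0, 0.008,0,0,0,0,0, 0.013,0,0,0,0,0, 0.018,0,0,0,0,0, 0.023,0,0,0,0,0, 0.028,0,0,0,0,0, 0.033,0,0,0,0,0, 0.038,0,0,0,0,0, 0.041,0,0,0,0,0, 0.043,0,0,0,0,0, 0.045,0,0,0,0,0, 0.045,0,0,0,0,0, 0.045,0,0,0,0,0]' 0 20; python3 s.py
python3 - <<'E'
from h import *
from bench import env
c=env.read_camera("wrist"); cv2.imwrite("pics/w11.png",c["color"][:,:,::-1])
E
```

```text
time: 14.18
position: [0.5376, -0.1826, 0.1115]
tcp_rot: [0.7, -0.699, -0.104, 0.102]
ft_force: [1.1, 0.0, 2.0]
gripper_width: 0.0158
t 14.1833 s 0.0644 y -0.0812 z 0.0576 F [1.1 0.  2. ] w 0.015784495808605664
```

View pics/w11.png

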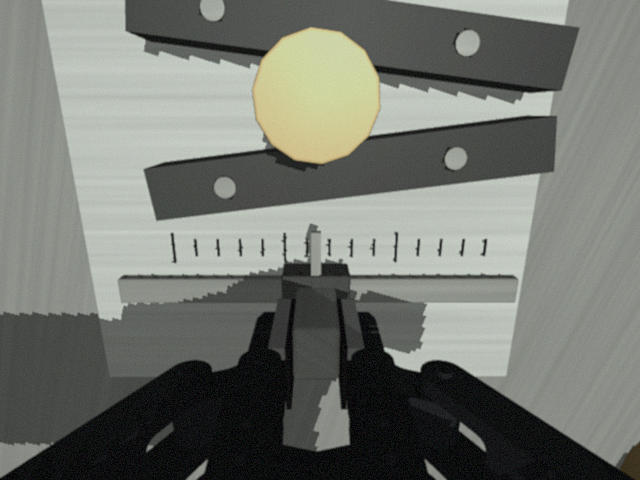

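The needle (column 316) is level with the rod's top centre (column 316), and the scale reads about 64 mm. Releasing and retreating.

```bash
python3 -m creep '[0,0,0,0,0,0, 0,0,0,0,0,0, 0,0,0,0,0,0, 0,0,0,0,0,0, 0,0,0,0,0,0, 0,0,0,0,0,0, 0,0,0,0,0,0]' 0.6 20; python3 s.py; python3 -m creep '[0,-0.01,0,0,0,0, 0,-0.03,0,0,0,0, 0,-0.06,0,0,0,0, 0,-0.09,0,0,0,0, 0,-0.12,0,0,0,0, 0,-0.14,-0.01,0,0,0, 0,-0.15,-0.04,0,0,0, 0,-0.15,-0.08,0,0,0, 0,-0.15,-0.11,0,0,0, 0,-0.15,-0.13,0,0,0, 0,-0.15,-0.13,0,0,0, 0,-0.15,-0.13,0,0,0]'
python3 - <<'E'
from h import *
from bench import env
for n in("wrist","scene","top"):
  c=env.read_camera(n); im=c["color"][:,:,::-1]; np.save(n+"12.npy",c,allow_pickle=True)
  cv2.imwrite(f"pics/{n}12.png",im if n!="top" else cv2.resize(im[200:335,390:530],(622,600),interpolation=cv2.INTER_CUBIC))
E
```

```text
time: 14.82
position: [0.5375, -0.1826, 0.1114]
tcp_rot: [0.7, -0.699, -0.104, 0.102]
ft_force: [0.2, -0.7, 0.6]
gripper_width: 0.0515
t 14.8167 s 0.0643 y -0.0812 z 0.0575 F [ 0.2 -0.7  0.6] w 0.051506377671877705
time: 15.82
position: [0.5744, -0.3083, 0.2616]
tcp_rot: [0.7, -0.699, -0.103, 0.101]
ft_force: [0.3, 0.9, -0.3]
gripper_width: 0.0513
```

View pics/wrist12.png

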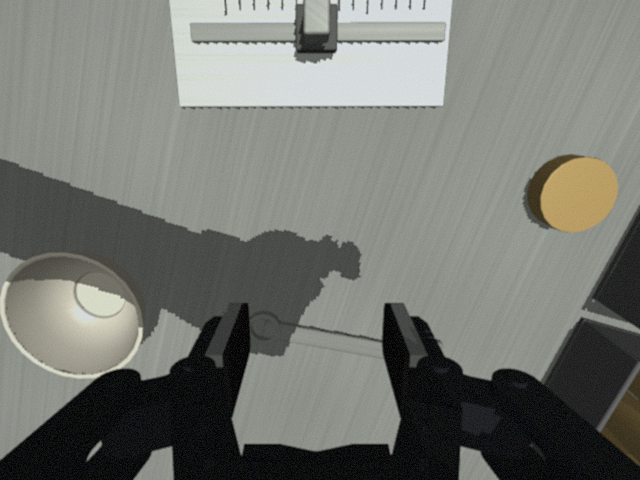

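View pics/scene12.png

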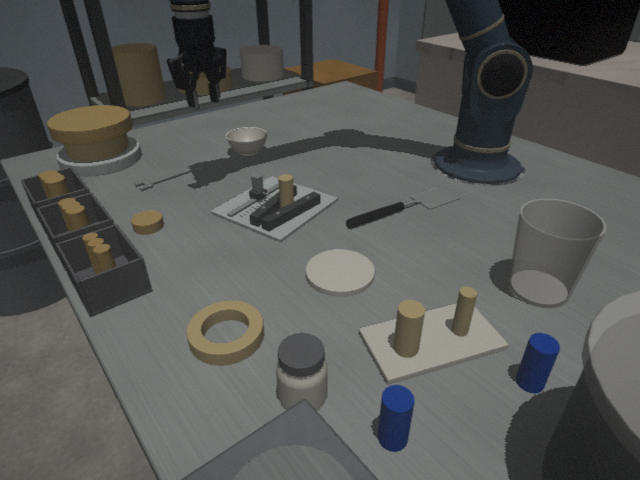

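View pics/top12.png

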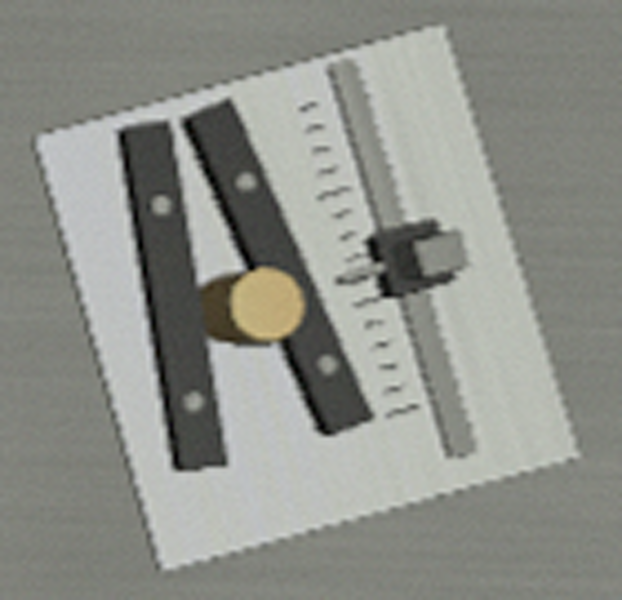

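Run:
```python
from h import *
c=np.load("top12.npy",allow_pickle=True).item()
m=np.array([.4527,-.1233]);th=np.radians(16.7); ex=np.array([np.cos(th),np.sin(th)])
P=lambda u,v,z:(onz(c,390+u/4.443,200+v/4.443,z)[:2]-m)@ex
print("rod",P(267,304,.083),"block",P(441,254,.065))
from bench import env
env.close_job()
```

```text
rod 0.06332349577311065 block 0.06351929925157614
the job is handed in; nothing more can be done
```

The rod from the round plate, the 30 mm one, now stands upright in the taper gauge, wedged between the bars, and the pointer is set level with it. I picked it up, stood it at the slot mouth and released it there. I then slid it in until it stalled at about 7 N, and moved the pointer to match. The job was handed in after about 16 s of the 58 s allowed.

- **Rod position:** the last top view puts the rod 63.3 mm into the slot, where about 63 mm is expected for a 30 mm rod.
- **Pointer:** the same view puts the pointer block at 63.5 mm. With the gripper still on the pointer, the wrist view showed the needle and the rod's centre in the same pixel column.
- **Other rods:** both still stand on the oblong plate, and the gripper is clear of everything.
- **Disagreements:** a wrist view and the gripper reading gave 64.1 to 64.4 mm for the rod, within about 1 mm of the top view. Arm moves landed up to 5 mm off target, which left the rod about 4 mm off the pad centre. No check failed.

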